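# Take the squeeze-and-turn cap off the frit jar

### The arm

A 6-joint arm with a two-finger parallel gripper is mounted at the origin on a cart in front of the work surface, level with it; the furniture and walls round the work are solid. World frame = base frame: x ahead of the robot, y to its left, z up, the work surface at z = 0. Lengths are in m, angles in rad, forces in N, time in s.
With the tool pointing down it reaches from about 0.275 to 0.975 m from the base axis. Payload 8.4 kg.
Tool frame: the origin (TCP) lies on the front face of the gripper's body, between the roots of the fingers; the fingertips stand 88 mm ahead of it and the grasp point (between the pads) lies 69 mm ahead of it; z points along the fingers, y is the line along which they close (so a half turn about z gives the same grasp; the last joint's range is limited). The gripper opens to 92 mm and grips with 3 to 60 N. Pads are 20 mm wide; open, the fingers measure 128 mm over their backs; the gripper's body (75 mm by 189 mm) begins 69 mm behind the grasp point.
Start: joints at [1.191, 0.353, 1.633, -0, 1.155, -0.002], TCP at [0.231, 0.581, 0.303] pointing down, gripper open.
Joint ranges: [-2.63, 2.63], [-0.92, 2.1], [0.06, 2.66], [-1.3, 4.44], [0, 2.69], [-3.02, 3.02]. Speed limits (rad/s): [2.22, 2.22, 2.79, 3.14, 3.14, 3.14].

### API

Orientations are given as a rotation vector (axis times angle).
In Python, from cell import sensors, optics, arm gives the robot as it stands. The module is installed in compiled form; this text tells all that it offers.
- The arm moves only by the tool play_rows, never from a script. Its argument "moves" is a list of rows, each a list of 2 entries, a list of its own where there are three numbers: the shift along the tool's x, y, z in mm, then the turn, a rotation vector about the tool's x, y, z in degrees. In form: [[[x, y, z], [rx, ry, rz]], ...]. A call has 1 to 12 rows; each row shifts and turns the commanded pose from where the row before left it, along the tool's axes as they then stand; what a row does not reach is not made up. A row lasts 1/8 s, in which the tool goes at most 62.5 mm and 10.7 degrees, less where a joint would pass 70% of its speed; a pose out of reach is approached as far as the arm can. A call is refused whole if a number of a shift passes 62.5 or a number of a turn 10.7, either way. A call with a gripper value outside its range is refused whole. "claw" is the gripper's target within -1 to 1 (shut at 1, half-way at 0, fully open at -1), set as the call begins (left out, the last holds). The fingers move at their own pace and stop on an object; "grip_force" is the grip in N (left out, the last holds). Time passes only in rows, so rows that do not move let the fingers close. It gives the time, the measured TCP pose, the force, the opening and the grip force at its end, in the units of the state.
- sensors.state(): the state, without advancing time (a new reading comes with each control period).
- optics.grab_frame(name): name is "scene" or "top"; returns the picture (420x560x3 uint8, blue, green, red); there is no depth.
- optics.get_calibration(name): a dict with "intrinsics" (3x3 intrinsics, pixels), "dist_coeffs" ([k1, k2, p1, p2, k3] as OpenCV has them; the pictures are not rectified), "R" (3x3) and "t" (3): a world point X has camera coordinates R X + t. Camera axes: x right, y down, z forward; pixel columns grow to the right and rows downward; lengths in m; the calibration is good to about 2 mm. A picture is of the moment at which its call begins. get_calibration takes no time and is no camera call.
- arm.close_job(): hands the job in; it is judged then, once.
Trained networks look in the newest picture that a camera, given by its name, has taken for a name from the list of things; names that differ only in an ending like _2 or _b are one class to them, and where a whole thing is asked for, a point or a joint stands for the part that bears it (a point fixed in the world has none). Each returns a list of dicts, best first, with "score" (0 to 1); they miss things now and then, are a little off and sometimes report something else, mostly with a low value. They report only what shows in the picture. A call takes as long as a camera call. They do not tell look-alikes from the thing itself.
- optics.outline_of(query, camera): "mask" (420x560 bool, what is visible of it) and "point" ([row, column] in pixels, amid what is visible of it).
- optics.landmark_of(query, camera): "point" ([row, column] in pixels: a listed point, or the origin of a listed thing).
The state is a dict: "time_s": time; "joints": joint angles; "joint_vel": joint speeds; "tau": joint torques, N m; "eef_pos": TCP position; "tcp_rot": TCP orientation; "wrist_force": force on the tool from outside, world axes, zero at the start; "moment": the same for the moment, N m; "width": finger opening in m; "grip_force": force on a finger pad.
Only numpy, scipy, OpenCV 4.12 (cv2) and the standard library are available. Lean on these libraries where they do the work, as an engineer would, in place of code of your own. Each camera call takes 0.05 s, during which the arm holds its last target. There are 200 camera calls.

### The job

Open the jar that stands in the holder: squeeze the two tabs of its safety cap together, gently, turn the cap anticlockwise until you feel it come up against its stop, and lift it straight off. Lay the cap the right way up on the cork mat and let go; do not strain the cap or its tabs, and leave the other things where they are.

Things in the scene. Friction and masses are not known exactly. Their poses are not given: they have to be found in the camera images.
- jar: Fixed to the worktop: a squat clear jar of glass frit, 80 mm square, in a 116 mm square aluminium foot. Origin: centre of the foot's underside, z up. At the start the cap sits on it: cap origin on the jar's z axis at jar z = 102 mm, cap axes along the jar's. Under the cap is the neck, 26 mm in diameter, up to z = 128 mm, with two bayonet flanges 37 mm across.
- collar (a point): On the jar's axis at the top of its white collar disc (jar z = 102 mm). Round it runs a low wall, 65 mm inside, 73 mm outside, 8 mm high, cut by two 14 mm notches on the jar's +y and -y sides that hold the tabs' teeth. With both tabs in, the cap turns; the wall keeps a released tooth in once it is past its notch.
- cap: Loose grey ribbed safety cap, 50 to 100 g, 45 mm in diameter, 33 mm high, a tab on its +y and its -y side. Origin: centre of the skirt's lower rim, z up. With both tabs squeezed it turns anticlockwise (from above) to a firm stop, and lifts straight up only there or up to 4 degrees before. The stop is 30 to 81 degrees from the locked position; nothing outside shows where: feel for it.
- cap_grip (a point): On the cap's axis, 30 mm above its lower rim, midway between the tabs, which can be gripped from above here, fingers closing along the cap's y. The cap has 1.5 to 2 mm of play on the neck; 30 mm of lift frees it. More than 45 N of contact between cap and jar damages it: forcing the turn at the stop (about 0.35 N m) or pulling before it.
- tab_a: Upright grey tab on the cap's +y side, 20 mm wide, 2 to 41 mm above the cap's lower rim, outer face 30 mm from the cap's axis. Origin and axes are the cap's when out; squeezed, it slides inward along y up to 5 mm against a spring: 4 N to start, 8 N at 2.5 mm, 12 N fully in. Its tooth (2 to 8 mm up, reaching 35 mm from the axis) is free beyond 2.5 mm. Over 35 N breaks a tab.
- tab_b: The same tab on the cap's -y side; inward is the cap's +y. The two outer faces are 60 mm apart when out and 50 mm when fully in.
- mat: Round cork mat, 110 mm in diameter, 6 mm thick, lying fixed on the worktop. Origin: centre of its underside.
- hook_a: Bystander: small flared glass figure, 59 mm high, loose, behind the jar. Origin under its centre.
- hook_b: Bystander: small clear glass figure, 66 mm high, loose, to the right of the mat. Origin under its centre.
- tweezers: Bystander: long steel tweezers lying flat, loose, 173 mm long along their x, 12 mm high, between jar and mat. Origin under their centre.
Things that resemble listed ones, but are neither listed nor needed, are in the scene too. What is shaped like the cap but red is not meant.

How it is judged:
On the way, in this order (a step that is already met when the one before it is completed fails the run):
1. the cap is turned at least 26 degrees from its locked position, still down on the jar (angle between the x axis of cap and the x axis of jar, either way round above 0.45 rad and z of cap in the frame of jar below 0.107 m), for 0.1 s.
2. the cap is lifted clear above the neck, upright (z of cap in the frame of jar above 0.133 m and angle between cap's own z axis and vertical below 0.3 rad), for 0.1 s.
At the end, for the whole second after the job is handed in: The cap stands the right way up (within 6 degrees) and at rest on the cork mat, its axis within 35 mm of the mat's centre, released (horizontal distance between cap and mat below 0.035 m and z of cap in the frame of mat between 0.003 and 0.01 m and angle between cap's own z axis and vertical below 0.1 rad and linear speed of cap below 0.02 m/s); the robot touches nothing.
It fails at once if the cap is strained against the jar with more than 45 N (contact force between cap and jar above 45 N).
It fails at once if a tab is squeezed with more than 35 N (contact force between the fingers and tab_a above 35 N or contact force between the fingers and tab_b above 35 N).
It fails at once if a bystander is moved by more than 20 mm (distance of any of hook_a, hook_b, tweezers from where it was at the start of the episode above 0.02 m).
It also fails if it takes over 64 s, if anything falls off the work surface, if the arm or the gripper's body presses on something with over 40 N, if the wrist force passes 120 N, or if a joint passes its speed limit or range.

## Working session

There is one attempt and no reset: what is moved stays moved. The work goes in short steps, Python scripts to look and compute and a tool call to move; the robot and the scene stay as the last step left them, time stands still between calls to the robot, and variables do not carry over. Pictures are saved under pics/ and viewed, at most 10 in all, crops included, and the job is handed in when it is done.

Besides the shell and the picture viewer there is one more tool, called as a command line: name --argument value ..., lists and objects as JSON in quotes. play_rows: Moves the arm, as the interface text tells. Its arguments: {"type":"object","properties":{"moves":{"type":"array"},"claw":{"type":"number"},"grip_force":{"type":"number"}},"required":["moves"]}

```bash
mkdir -p pics
cat > h.py <<'E'
import numpy as np, cv2
from cell import sensors, optics, arm
def ray(cam,p):
    c=optics.get_calibration(cam);R=np.array(c["R"]);t=np.array(c["t"]).ravel()
    u=cv2.undistortPoints(np.array([[[p[1],p[0]]]],float),np.array(c["intrinsics"]),np.array(c["dist_coeffs"])).ravel()
    d=R.T@np.array([u[0],u[1],1.]);return -R.T@t,d
def onz(cam,p,z):
    o,d=ray(cam,p);return o+d*(z-o[2])/d[2]
def tri(p1,p2):
    A=np.zeros((3,3));b=np.zeros(3)
    for cam,p in (("scene",p1),("top",p2)):
        o,d=ray(cam,p);d=d/np.linalg.norm(d);M=np.eye(3)-np.outer(d,d);A+=M;b+=M@o
    return np.linalg.solve(A,b)
def proj(cam,X):
    c=optics.get_calibration(cam);r,_=cv2.Rodrigues(np.array(c["R"]))
    p,_=cv2.projectPoints(np.array(X,float).reshape(-1,3),r,np.array(c["t"],float),np.array(c["intrinsics"]),np.array(c["dist_coeffs"]))
    return p.reshape(-1,2)
E
python3 - <<'E'
from h import *
im={}
for c in("scene","top"):
    im[c]=optics.grab_frame(c);cv2.imwrite(f"pics/{c}0.png",im[c])
    for q in("collar","cap_grip","cap","jar","mat","tab_a","hook_a","hook_b","tweezers"):
        print(c,q,[(round(r["score"],2),np.round(r["point"]).tolist()) for r in optics.landmark_of(q,c)[:3]])
print(sensors.state())
for c in("scene","top"):print(-np.array(optics.get_calibration(c)["R"]).T@np.ravel(optics.get_calibration(c)["t"]))
E
```

```text
scene collar [(0.7, [192.0, 216.0])]
scene cap_grip [(0.72, [180.0, 217.0]), (0.53, [193.0, 196.0])]
scene cap [(0.58, [208.0, 197.0]), (0.49, [190.0, 216.0]), (0.47, [302.0, 332.0])]
scene jar [(0.73, [219.0, 218.0])]
scene mat [(0.6, [255.0, 308.0])]
scene tab_a [(0.66, [189.0, 213.0]), (0.51, [203.0, 194.0]), (0.49, [201.0, 194.0])]
scene hook_a [(0.8, [304.0, 330.0]), (0.54, [203.0, 250.0])]
scene hook_b [(0.8, [304.0, 330.0]), (0.54, [203.0, 250.0])]
scene tweezers [(0.82, [245.0, 270.0])]
top collar [(0.62, [234.0, 181.0])]
top cap_grip [(0.79, [231.0, 179.0]), (0.55, [233.0, 124.0])]
top cap [(0.95, [234.0, 132.0]), (0.85, [233.0, 183.0])]
top jar [(0.81, [234.0, 188.0])]
top mat [(0.84, [207.0, 325.0])]
top tab_a [(0.56, [236.0, 183.0]), (0.55, [234.0, 128.0]), (0.52, [232.0, 182.0])]
top hook_a [(0.62, [175.0, 185.0]), (0.61, [244.0, 400.0])]
top hook_b [(0.62, [175.0, 185.0]), (0.61, [244.0, 400.0])]
top tweezers [(0.67, [224.0, 278.0])]
{'time_s': 1.0, 'joints': array([ 1.19060907e+00,  3.52960513e-01,  1.63339489e+00, -2.95294586e-06,
        1.15517536e+00, -2.43023814e-03]), 'joint_vel': array([ 0.00058185,  0.00050109,  0.00122509, -0.00053608, -0.00072001,
       -0.00075219]), 'tau': array([ 1.12999656e-03, -5.93778527e+01, -3.34561765e+01,  7.00002559e-02,
        1.57079328e-02, -1.79636095e-05]), 'eef_pos': array([0.23054549, 0.58093768, 0.30270984]), 'tcp_rot': array([5.89852939e-01, 3.08570694e+00, 9.46423792e-05]), 'wrist_force': array([ 0.17839225, -0.31062903, -0.799711  ]), 'moment': array([-9.36687489e-05, -2.76855147e-02,  2.07532812e-02]), 'grip_force': 0.0, 'width': 0.0917395162132361}
[-0.33606772 -1.22174772  0.84860607]
[ 0.43534914 -0.10980741  1.0738172 ]
```

Run:
```python
from h import *
t=cv2.imread("pics/top0.png");s=cv2.imread("pics/scene0.png")
a=cv2.resize(t[140:300,80:450],None,fx=2.1,fy=2.1,interpolation=cv2.INTER_CUBIC)
b=cv2.resize(s[130:330,130:390],None,fx=3,fy=3,interpolation=cv2.INTER_CUBIC)
cv2.imwrite("pics/a.png",a);cv2.imwrite("pics/b.png",b)
for n,p1,p2 in(("grip",[180,217],[231,179]),("collar",[192,216],[234,181]),("jar",[219,218],[234,188]),("mat",[255,308],[207,325]),("hookb",[304,330],[244,400]),("hooka",[203,250],[175,185]),("tw",[245,270],[224,278])):
    print(n,tri(p1,p2).round(4))
print(onz("top",[234,181],.102),onz("top",[231,179],.132),onz("top",[207,325],0),onz("top",[234,188],0),onz("top",[233,124],.132))
```

```text
grip [0.492  0.0799 0.1414]
collar [0.4875 0.0835 0.1   ]
jar [4.915e-01 8.650e-02 3.000e-04]
mat [ 0.562  -0.2649  0.0041]
hookb [ 0.4643 -0.4587 -0.0069]
hooka [0.6389 0.0999 0.0041]
tw [ 0.5189 -0.1442 -0.0015]
[0.48544334 0.08450441 0.102     ] [0.49060476 0.08312746 0.132     ] [ 0.5608135  -0.26421541  0.        ] [0.49072801 0.08707347 0.        ] [0.48590257 0.20598213 0.132     ]
```

View pics/a.png

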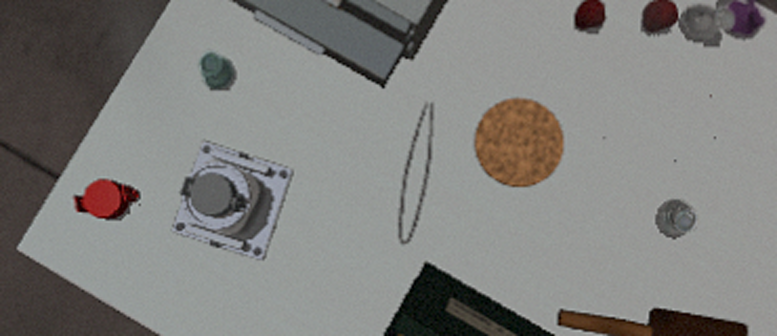

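View pics/b.png

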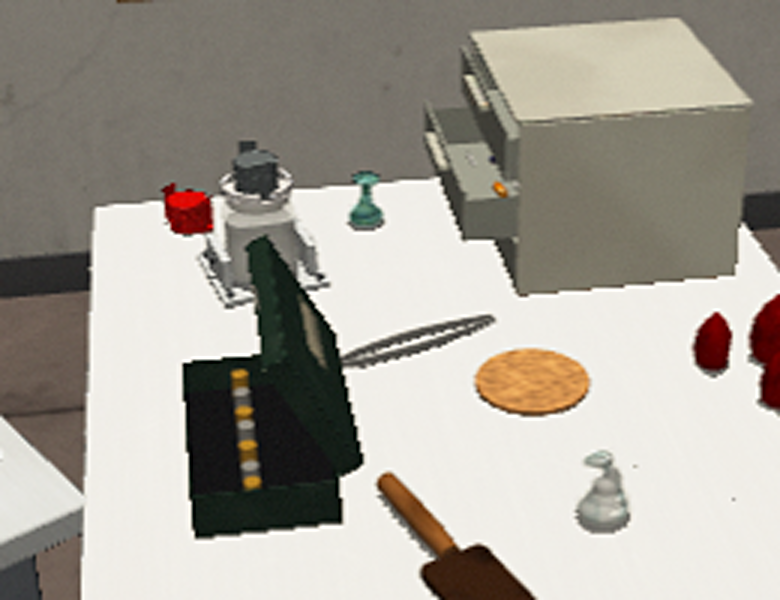

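The pictures show the jar, with the grey cap on it, at about px (182,233) in the top view. The red look-alike is to its left at (130,234), the mat at (325,207) and the tweezers at (278,224). The jar is yawed by about -18°, and I'll refine that with a model overlay.

Run:
```python
from h import *
cr=np.array([[205,140],[293,170],[263,260],[174,232]])/2.1+[80,140]
P=np.array([onz("top",[c[1],c[0]],.004) for c in cr])[:,:2];print(P.round(4),P.mean(0).round(4))
for i in range(4):
    d=P[(i+1)%4]-P[i];print(np.linalg.norm(d).round(4),np.degrees(np.arctan2(d[1],d[0])).round(1))
tabs=np.array([[187,187],[242,203]])/2.1+[80,140]
T=np.array([onz("top",[c[1],c[0]],.143) for c in tabs]);print(T.round(4),np.degrees(np.arctan2(*(T[0]-T[1])[1::-1])))
yaw=np.radians(-18);x0,y0=.489,.085
def J(p):p=np.array(p,float);c,s=np.cos(yaw),np.sin(yaw);return np.c_[x0+c*p[:,0]-s*p[:,1],y0+s*p[:,0]+c*p[:,1],p[:,2]]
a=np.linspace(0,6.3,60)
curves=[J(np.c_[.0225*np.cos(a),.0225*np.sin(a),0*a+.135]),J(np.c_[.0365*np.cos(a),.0365*np.sin(a),0*a+.110]),J([[-.058,-.058,.0],[.058,-.058,.0],[.058,.058,.0],[-.058,.058,.0],[-.058,-.058,.0]])]
for s in(1,-1):curves.append(J([[-.01,s*.03,.143],[.01,s*.03,.143],[.01,s*.024,.143],[-.01,s*.024,.143],[-.01,s*.03,.143]]))
out=[]
for cam,(r0,c0,f,h,w) in(("top",(195,145,8,74,74)),("scene",(165,180,8,74,74))):
    im=cv2.resize(cv2.imread(f"pics/{cam}0.png")[r0:r0+h,c0:c0+w],None,fx=f-2.6,fy=f-2.6,interpolation=cv2.INTER_CUBIC);k=f-2.6
    for cu in curves:
        cv2.polylines(im,[np.int32(((proj(cam,cu)-[c0,r0]+.5)*k))],False,(0,255,0),1)
    out.append(im)
cv2.imwrite("pics/c.png",np.hstack(out))
```

```text
[[0.5604 0.1143]
 [0.5239 0.0068]
 [0.4153 0.0414]
 [0.4487 0.149 ]] [0.4871 0.0779]
0.1136 -108.7
0.114 162.3
0.1127 72.8
0.1169 -17.3
[[0.4942 0.103  0.143 ]
 [0.4775 0.0448 0.143 ]] 73.93354400000786
```

View pics/c.png

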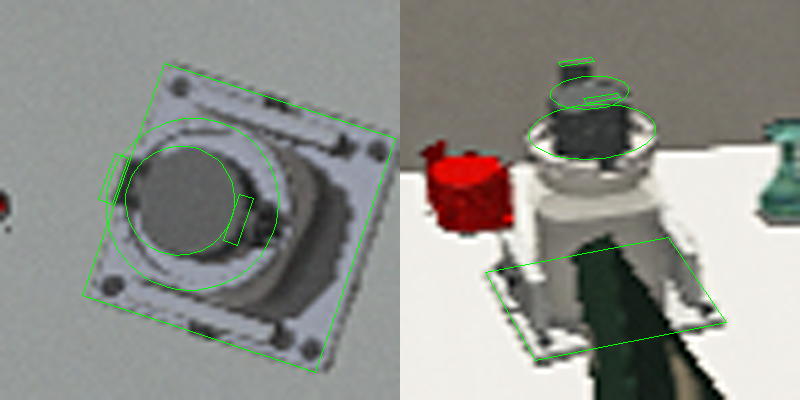

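The overlay with the jar at about (0.4885, 0.0835) and yaw -17.5° fits both views: the cap disc sits at top-crop (183,200), and the collar and rear tab also line up in the scene view. Moving above it.

play_rows --moves '[[[-35.3,-30.6,0],[0,0,0]],[[-35.3,-30.6,0],[0,0,0]],[[-35.3,-30.6,0],[0,0,0]],[[-35.3,-30.6,0],[0,0,0]],[[-35.3,-30.6,0],[0,0,0]],[[-35.3,-30.6,0],[0,0,0]],[[-35.3,-30.6,0],[0,0,0]],[[-35.3,-30.6,0],[0,0,0]],[[-35.3,-30.6,0],[0,0,0]],[[-35.3,-30.6,0],[0,0,0]],[[-35.3,-30.6,0],[0,0,0]],[[-35.3,-30.6,0],[0,0,-4.2]]]' --claw -1 --grip_force 5

```text
time_s: 2.5
eef_pos: [0.4894, 0.0819, 0.3029]
tcp_rot: [0.474, 3.105, 0.0]
wrist_force: [0.1, 1.2, -0.1]
width: 0.0916
grip_force: 0.0
```

play_rows --moves '[[[0,0,20],[0,0,0]],[[0,0,20],[0,0,0]],[[0,0,10],[0,0,0]],[[0,0,0],[0,0,0]],[[0,0,0],[0,0,0]]]'

```text
time_s: 3.12
eef_pos: [0.4892, 0.0836, 0.2533]
tcp_rot: [0.476, 3.104, 0.0]
wrist_force: [-0.1, 0.3, -0.7]
width: 0.0921
grip_force: 0.0
```

play_rows --moves '[[[0,0,12],[0,0,0]],[[0,0,12],[0,0,0]],[[0,0,12],[0,0,0]],[[0,0,11],[0,0,0]],[[0,0,0],[0,0,0]],[[0,0,0],[0,0,0]]]'

```text
time_s: 3.88
eef_pos: [0.489, 0.0834, 0.2058]
tcp_rot: [0.476, 3.105, 0.0]
wrist_force: [0.5, -0.5, -0.6]
width: 0.0921
grip_force: 0.0
```

Run:
```python
from h import *
out=[]
for cam,(r0,c0,h,w) in(("top",(180,130,100,100)),("scene",(130,165,100,100))):
    im=optics.grab_frame(cam)[r0:r0+h,c0:c0+w];out.append(cv2.resize(im,None,fx=4,fy=4,interpolation=cv2.INTER_CUBIC))
cv2.imwrite("pics/d.png",np.hstack(out));s=sensors.state();print(s["wrist_force"],s["moment"],s["eef_pos"])
```

```text
[ 0.03278607 -0.2535142   0.52541673] [-0.05531667  0.00839795 -0.00910299] [0.48909845 0.0834225  0.20603901]
```

View pics/d.png

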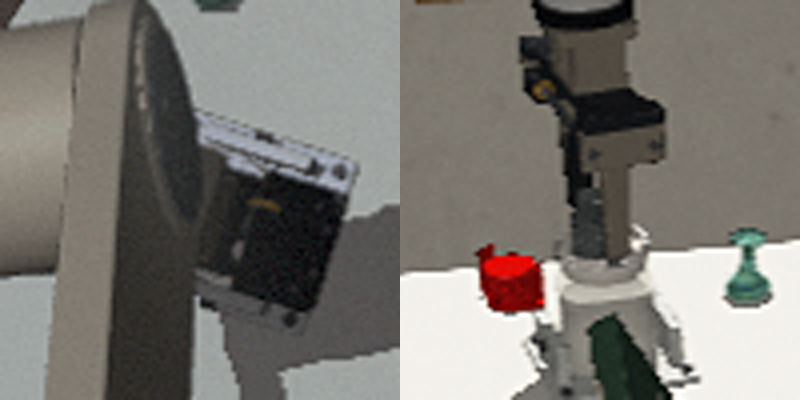

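The fingers straddle the cap, at (585,220) in the right panel, and the alignment looks plausible. Next I'll close in stages.

play_rows --moves '[[[0,0,0],[0,0,0]],[[0,0,0],[0,0,0]],[[0,0,0],[0,0,0]],[[0,0,0],[0,0,0]]]' --claw -0.32 --grip_force 5

```text
time_s: 4.47
eef_pos: [0.4886, 0.0827, 0.2058]
tcp_rot: [-0.475, -3.105, 0.002]
wrist_force: [-1.3, -6.1, 4.5]
width: 0.0607
grip_force: 3.0
```

play_rows --moves '[[[0,0,0],[0,0,0]],[[0,0,0],[0,0,0]],[[0,0,0],[0,0,0]],[[0,0,0],[0,0,0]]]' --claw -0.26

```text
time_s: 4.97
eef_pos: [0.4885, 0.0824, 0.2058]
tcp_rot: [-0.475, -3.105, 0.003]
wrist_force: [-1.8, -7.4, 4.7]
width: 0.058
grip_force: 3.6
```

play_rows --moves '[[[0,-1,0],[0,0,0]],[[0,-1,0],[0,0,0]],[[0,0,0],[0,0,0]],[[0,0,0],[0,0,0]]]'

```text
time_s: 5.48
eef_pos: [0.4883, 0.0815, 0.2058]
tcp_rot: [0.476, 3.105, 0.0]
wrist_force: [-0.9, -0.8, 4.2]
width: 0.0581
grip_force: 5.0
```

play_rows --moves '[[[0,-1,0],[0,0,0]],[[0,0,0],[0,0,0]],[[0,0,0],[0,0,0]]]'

```text
time_s: 5.85
eef_pos: [0.488, 0.0807, 0.2058]
tcp_rot: [0.476, 3.105, 0.001]
wrist_force: [-1.6, 2.2, 5.0]
width: 0.0586
grip_force: 5.0
```

play_rows --moves '[[[0,0.6,0],[0,0,0]],[[0,0,0],[0,0,0]],[[0,0,0],[0,0,0]],[[0,0,0],[0,0,0]]]' --claw -0.15 --grip_force 16

```text
time_s: 6.35
eef_pos: [0.4881, 0.0811, 0.2058]
tcp_rot: [0.476, 3.105, 0.0]
wrist_force: [-1.5, 1.4, 5.7]
width: 0.0529
grip_force: 9.5
```

play_rows --moves '[[[0,0,0],[0,0,0]],[[0,0,0],[0,0,0]],[[0,0,0],[0,0,0]]]' --claw 0 --grip_force 17

```text
time_s: 6.72
eef_pos: [0.4882, 0.0812, 0.2059]
tcp_rot: [0.476, 3.105, 0.0]
wrist_force: [-1.7, 0.8, 6.6]
width: 0.0493
grip_force: 17.0
```

```bash
cat > s.py <<'E'
from h import *
from scipy.spatial.transform import Rotation as Rn
s=sensors.state();R=Rn.from_rotvec(s["tcp_rot"]).as_matrix();y=R[:,1]
print("F_tool",(R.T@s["wrist_force"]).round(1),"M_tool",(R.T@s["moment"]).round(3),"ang",np.degrees(np.arctan2(y[1],y[0])).round(2),s["width"].round(4),s["grip_force"].round(1),s["eef_pos"].round(4),s["time_s"])
E
python3 s.py
```

```text
Traceback (most recent call last):
  File "s.py", line 4, in <module>
    print("F_tool",(R.T@s["wrist_force"]).round(1),"M_tool",(R.T@s["moment"]).round(3),"ang",np.degrees(np.arctan2(y[1],y[0])).round(2),s["width"].round(4),s["grip_force"].round(1),s["eef_pos"].round(4),s["time_s"])
                                                                                                                                        ^^^^^^^^^^^^^^^^
AttributeError: 'float' object has no attribute 'round'
```

```bash
sed -i 's/s\["width"\].round(4)/round(s["width"],4)/;s/s\["grip_force"\].round(1)/round(s["grip_force"],1)/' s.py; python3 s.py
```

```text
F_tool [ 1.9  0.2 -6.6] M_tool [-0.006  0.398 -0.009] ang 72.55 0.0493 17.0 [0.4882 0.0812 0.2059] 6.725
```

play_rows --moves '[[[0,0,0],[0,0,-2]],[[0,0,0],[0,0,-2]],[[0,0,0],[0,0,-2]],[[0,0,0],[0,0,0]]]'

```text
time_s: 7.22
eef_pos: [0.4885, 0.081, 0.2059]
tcp_rot: [0.312, 3.125, 0.0]
wrist_force: [-0.7, -0.5, 5.2]
width: 0.0494
grip_force: 17.0
```

```bash
python3 s.py
```

```text
F_tool [ 0.6 -0.6 -5.2] M_tool [0.013 0.077 0.022] ang 78.59 0.0494 17.0 [0.4885 0.081  0.2059] 7.225
```

Moves freely. Continuing.

play_rows --moves '[[[0,0,0],[0,0,-2.5]],[[0,0,0],[0,0,-2.5]],[[0,0,0],[0,0,-2.5]],[[0,0,0],[0,0,-2.5]],[[0,0,0],[0,0,-2]],[[0,0,0],[0,0,-2]],[[0,0,0],[0,0,-2]],[[0,0,0],[0,0,-2]],[[0,0,0],[0,0,0]]]'

```text
time_s: 8.35
eef_pos: [0.4885, 0.081, 0.2059]
tcp_rot: [-0.181, 3.135, -0.0]
wrist_force: [-0.2, 0.0, 4.8]
width: 0.0498
grip_force: 17.0
```

```bash
python3 s.py
```

```text
F_tool [ 0.2  0.1 -4.8] M_tool [-0.012  0.056 -0.035] ang 96.59 0.0498 17.0 [0.4885 0.081  0.2059] 8.35
```

play_rows --moves '[[[0,0,0],[0,0,-1.5]],[[0,0,0],[0,0,-1.5]],[[0,0,0],[0,0,0]]]'

```text
time_s: 8.72
eef_pos: [0.4885, 0.081, 0.2059]
tcp_rot: [-0.262, 3.13, -0.0]
wrist_force: [-0.5, -0.8, 5.5]
width: 0.0498
grip_force: 17.0
```

```bash
python3 s.py
```

```text
F_tool [ 0.6 -0.7 -5.5] M_tool [ 0.016 -0.03  -0.035] ang 99.58 0.0498 17.0 [0.4885 0.081  0.2059] 8.725
```

play_rows --moves '[[[0,0,0],[0,0,-1.5]],[[0,0,0],[0,0,-1.5]],[[0,0,0],[0,0,0]]]'

```text
time_s: 9.1
eef_pos: [0.4885, 0.0811, 0.2059]
tcp_rot: [-0.344, 3.122, -0.0]
wrist_force: [0.5, -0.1, 6.8]
width: 0.0494
grip_force: 17.0
```

```bash
python3 s.py
```

```text
F_tool [-0.5 -0.2 -6.8] M_tool [ 0.018  0.033 -0.004] ang 102.58 0.0494 17.0 [0.4885 0.0811 0.2059] 9.1
```

play_rows --moves '[[[0,0,0],[0,0,-1.5]],[[0,0,0],[0,0,-1.5]],[[0,0,0],[0,0,0]]]'

```text
time_s: 9.48
eef_pos: [0.4885, 0.0811, 0.2059]
tcp_rot: [-0.426, 3.112, -0.0]
wrist_force: [0.3, 0.4, 5.2]
width: 0.0489
grip_force: 17.0
```

```bash
python3 s.py
```

```text
F_tool [-0.4  0.3 -5.2] M_tool [ 0.013 -0.01   0.013] ang 105.59 0.0489 17.0 [0.4885 0.0811 0.2059] 9.475
```

play_rows --moves '[[[0,0,0],[0,0,-1.5]],[[0,0,0],[0,0,-1.5]],[[0,0,0],[0,0,0]]]'

```text
time_s: 9.85
eef_pos: [0.4885, 0.081, 0.2059]
tcp_rot: [-0.507, 3.1, -0.0]
wrist_force: [-1.2, -0.6, 6.1]
width: 0.0496
grip_force: 17.0
```

```bash
python3 s.py
```

```text
F_tool [ 1.3 -0.2 -6.1] M_tool [-0.025  0.087  0.037] ang 108.58 0.0496 17.0 [0.4885 0.081  0.2059] 9.85
```

play_rows --moves '[[[0,0,0],[0,0,-1.5]],[[0,0,0],[0,0,-1.5]],[[0,0,0],[0,0,0]]]'

```text
time_s: 10.22
eef_pos: [0.4884, 0.081, 0.2059]
tcp_rot: [-0.588, 3.085, -0.0]
wrist_force: [0.3, -0.2, 5.5]
width: 0.0496
grip_force: 17.0
```

```bash
python3 s.py
```

```text
F_tool [-0.2 -0.3 -5.5] M_tool [0.071 0.093 0.027] ang 111.58 0.0496 17.0 [0.4884 0.081  0.2059] 10.225
```

play_rows --moves '[[[0,0,0],[0,0,-1.5]],[[0,0,0],[0,0,-1.5]],[[0,0,0],[0,0,0]]]'

```text
time_s: 10.6
eef_pos: [0.4887, 0.0807, 0.2059]
tcp_rot: [-0.668, 3.069, -0.002]
wrist_force: [0.1, -3.1, 4.5]
width: 0.0492
grip_force: 17.0
```

```bash
python3 s.py
```

```text
F_tool [ 1.2 -2.9 -4.5] M_tool [0.596 0.067 0.131] ang 114.57 0.0492 17.0 [0.4887 0.0807 0.2059] 10.6
```

play_rows --moves '[[[0,0,0],[0,0,-1]],[[0,0,0],[0,0,0]]]'

```text
time_s: 10.85
eef_pos: [0.4887, 0.0806, 0.2059]
tcp_rot: [-0.694, 3.063, -0.002]
wrist_force: [2.4, -5.3, 5.3]
width: 0.0497
grip_force: 17.0
```

```bash
python3 s.py
```

```text
F_tool [ 0.1 -5.8 -5.3] M_tool [0.973 0.085 0.151] ang 115.55 0.0497 17.0 [0.4887 0.0806 0.2059] 10.85
```

play_rows --moves '[[[0,-0.5,0],[0,0,0]],[[0,0,0],[0,0,0]]]'

```text
time_s: 11.1
eef_pos: [0.4887, 0.0805, 0.2059]
tcp_rot: [-0.694, 3.063, -0.0]
wrist_force: [0.9, -2.3, 5.8]
width: 0.0493
grip_force: 17.0
```

```bash
python3 s.py
```

```text
F_tool [ 0.2 -2.5 -5.8] M_tool [0.417 0.053 0.122] ang 115.52 0.0493 17.0 [0.4887 0.0805 0.2059] 11.1
```

play_rows --moves '[[[0,-0.3,0],[0,0,-1]],[[0,0,0],[0,0,0]]]'

```text
time_s: 11.35
eef_pos: [0.4888, 0.0803, 0.2059]
tcp_rot: [-0.72, 3.057, -0.0]
wrist_force: [1.2, -2.7, 6.2]
width: 0.0494
grip_force: 17.0
```

```bash
python3 s.py
```

```text
F_tool [ 0.1 -3.  -6.2] M_tool [0.331 0.028 0.304] ang 116.52 0.0494 17.0 [0.4888 0.0803 0.2059] 11.35
```

Moment is up to 0.30 N m, so that is the stop. I'll ease back a little and start a careful lift.

play_rows --moves '[[[0,0,0],[0,0,1.5]],[[0,0,0],[0,0,0]],[[0,0,-1],[0,0,0]],[[0,0,-1],[0,0,0]],[[0,0,0],[0,0,0]]]'

```text
time_s: 11.98
eef_pos: [0.4885, 0.0803, 0.2075]
tcp_rot: [-0.681, 3.067, -0.0]
wrist_force: [4.3, -1.7, -2.4]
width: 0.0496
grip_force: 17.0
```

```bash
python3 s.py
```

```text
F_tool [-3.2 -3.3  2.4] M_tool [ 0.69  -0.38   0.062] ang 115.05 0.0496 17.0 [0.4885 0.0803 0.2075] 11.975
```

play_rows --moves '[[[0,0,-1],[0,0,0]],[[0,0,-0.5],[0,0,0]],[[0,0,0],[0,0,0]]]'

```text
time_s: 12.35
eef_pos: [0.4884, 0.0802, 0.2088]
tcp_rot: [0.681, -3.067, 0.0]
wrist_force: [5.0, -3.3, -7.9]
width: 0.049
grip_force: 17.0
```

```bash
python3 s.py
```

```text
F_tool [-3.2 -5.1  7.9] M_tool [ 0.83  -0.659  0.091] ang 115.05 0.049 17.0 [0.4884 0.0802 0.2088] 12.35
```

play_rows --moves '[[[-0.4,-0.7,0],[0,0,0]],[[0,0,0],[0,0,0]]]'

```text
time_s: 12.6
eef_pos: [0.4886, 0.08, 0.2088]
tcp_rot: [0.681, -3.066, -0.001]
wrist_force: [1.9, -1.0, -7.3]
width: 0.0496
grip_force: 17.0
```

```bash
python3 s.py
```

```text
F_tool [-1.3 -1.7  7.3] M_tool [ 0.163 -0.462  0.076] ang 115.05 0.0496 17.0 [0.4886 0.08   0.2088] 12.6
```

play_rows --moves '[[[-0.2,-0.3,-1],[0,0,0]],[[0,0,0],[0,0,0]],[[0,0,0],[0,0,0]]]'

```text
time_s: 12.98
eef_pos: [0.4887, 0.0797, 0.21]
tcp_rot: [0.681, -3.065, -0.0]
wrist_force: [-3.4, -1.4, -2.5]
width: 0.0494
grip_force: 17.0
```

```bash
python3 s.py
```

```text
F_tool [3.7 0.2 2.5] M_tool [-0.098  0.548  0.008] ang 115.06 0.0494 17.0 [0.4887 0.0797 0.21  ] 12.975
```

play_rows --moves '[[[0.4,0,-1],[0,0,0]],[[0,0,-1],[0,0,0]],[[0,0,0],[0,0,0]]]'

```text
time_s: 13.35
eef_pos: [0.4885, 0.0793, 0.2122]
tcp_rot: [0.681, -3.065, 0.0]
wrist_force: [-5.1, -2.9, -4.1]
width: 0.0496
grip_force: 17.0
```

```bash
python3 s.py
```

```text
F_tool [ 5.8 -0.4  4.1] M_tool [-0.005  0.858 -0.059] ang 115.06 0.0496 17.0 [0.4885 0.0793 0.2122] 13.35
```

play_rows --moves '[[[0.8,0,0],[0,0,0]],[[0,0,0],[0,0,0]]]'

```text
time_s: 13.6
eef_pos: [0.4883, 0.0792, 0.2122]
tcp_rot: [-0.681, 3.067, 0.0]
wrist_force: [-2.7, -0.9, -4.3]
width: 0.0491
grip_force: 17.0
```

```bash
python3 s.py
```

```text
F_tool [2.8 0.4 4.3] M_tool [-0.124  0.545 -0.03 ] ang 115.05 0.0491 17.0 [0.4883 0.0792 0.2122] 13.6
```

play_rows --moves '[[[0.8,0,-1],[0,0,0]],[[0,0,-1],[0,0,0]],[[0,0,-1],[0,0,0]],[[0,0,0],[0,0,0]]]'

```text
time_s: 14.1
eef_pos: [0.4881, 0.079, 0.2157]
tcp_rot: [-0.681, 3.066, 0.0]
wrist_force: [-0.9, -0.4, -1.5]
width: 0.0495
grip_force: 17.0
```

```bash
python3 s.py
python3 - <<'E'
from h import *
im=optics.grab_frame("scene")[145:225,175:265];cv2.imwrite("pics/e.png",cv2.resize(im,None,fx=6.5,fy=6.5,interpolation=cv2.INTER_CUBIC))
E
```

```text
F_tool [1.  0.  1.5] M_tool [-0.221  0.201 -0.016] ang 115.05 0.0495 17.0 [0.4881 0.079  0.2157] 14.1
```

View pics/e.png

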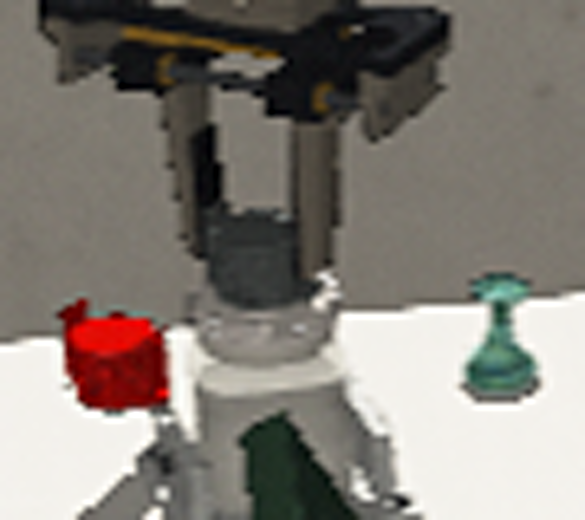

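The cap at (255,255) is held between the fingers, and the force is down to about its weight. Continuing the lift.

play_rows --moves '[[[0,0,-2],[0,0,0]],[[0,0,-2],[0,0,0]],[[0,0,-2],[0,0,0]],[[0,0,-2],[0,0,0]],[[0,0,0],[0,0,0]]]'

```text
time_s: 14.78
eef_pos: [0.4877, 0.0789, 0.2234]
tcp_rot: [-0.681, 3.066, -0.0]
wrist_force: [-1.0, -0.1, -0.9]
width: 0.0493
grip_force: 17.0
```

```bash
python3 s.py
```

```text
F_tool [0.9 0.3 0.9] M_tool [-0.053 -0.013 -0.06 ] ang 115.05 0.0493 17.0 [0.4877 0.0789 0.2234] 14.775
```

play_rows --moves '[[[0,0,-3],[0,0,0]],[[0,0,-4],[0,0,0]],[[0,0,-4],[0,0,0]],[[0,0,-4],[0,0,0]],[[0,0,-4],[0,0,0]],[[0,0,-8],[0,0,0]],[[0,0,-10],[0,0,0]],[[0,0,-12],[0,0,0]],[[0,0,-12],[0,0,0]],[[0,0,0],[0,0,0]],[[0,0,0],[0,0,0]]]'

```text
time_s: 16.15
eef_pos: [0.4875, 0.0788, 0.2841]
tcp_rot: [0.681, -3.067, 0.0]
wrist_force: [-0.1, 0.1, -1.1]
width: 0.0496
grip_force: 17.0
```

```bash
python3 s.py
python3 - <<'E'
from h import *
im=optics.grab_frame("scene")[125:225,165:265];cv2.imwrite("pics/f.png",cv2.resize(im,None,fx=5,fy=5,interpolation=cv2.INTER_CUBIC))
s=sensors.state();from scipy.spatial.transform import Rotation as Rn
R=Rn.from_rotvec(s["tcp_rot"]).as_matrix();print((R.T@(np.array([.562,-.2635,s["eef_pos"][2]])-s["eef_pos"])*1000).round(1),s["joints"].round(2))
E
```

```text
F_tool [0.  0.2 1.1] M_tool [-0.025 -0.018  0.03 ] ang 115.05 0.0496 17.0 [0.4875 0.0788 0.2841] 16.15
[  77.4 -341.7   -0. ] [ 0.16  0.17  1.93 -0.    1.05 -1.85]
```

View pics/f.png

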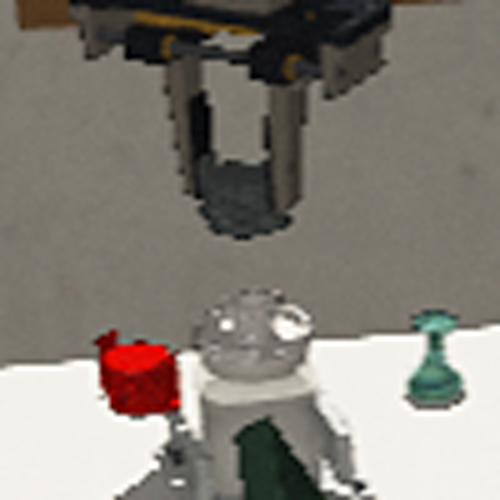

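The cap is free of the neck, at (240,200) in the crop, and upright. Next I'll carry it to the mat.

play_rows --moves '[[[0,0,-10],[0,0,8.3]],[[0,0,-10],[0,0,8.3]],[[0,0,0],[0,0,8.4]],[[0,-30,0],[0,0,0]],[[0,-40,0],[0,0,0]],[[0,-40,0],[0,0,0]],[[0,-40,0],[0,0,0]],[[0,-40,0],[0,0,0]],[[-15,-40,0],[0,0,0]],[[-20,-40,0],[0,0,0]],[[-20,-40,0],[0,0,0]],[[-20,-32,0],[0,0,0]]]'

```text
time_s: 17.7
eef_pos: [0.5632, -0.2647, 0.3034]
tcp_rot: [0.0, -3.141, -0.001]
wrist_force: [-0.5, 0.8, -1.9]
width: 0.0492
grip_force: 17.0
```

play_rows --moves '[[[0,0,20],[0,0,0]],[[0,0,30],[0,0,0]],[[0,0,30],[0,0,0]],[[0,0,30],[0,0,0]],[[0,0,30],[0,0,0]],[[0,0,20],[0,0,0]],[[0,0,10],[0,0,0]],[[0,0,0],[0,0,0]],[[0,0,0],[0,0,0]]]'

```text
time_s: 18.82
eef_pos: [0.5635, -0.2633, 0.1351]
tcp_rot: [-0.001, 3.14, -0.001]
wrist_force: [-0.3, -0.7, -0.7]
width: 0.0494
grip_force: 17.0
```

```bash
python3 s.py
python3 - <<'E'
from h import *
out=[]
for cam,(r0,c0,h,w) in(("top",(150,260,120,130)),("scene",(160,240,120,130))):
    im=optics.grab_frame(cam)[r0:r0+h,c0:c0+w];out.append(cv2.resize(im,None,fx=3,fy=3,interpolation=cv2.INTER_CUBIC))
cv2.imwrite("pics/g.png",np.hstack(out))
E
```

```text
F_tool [ 0.3 -0.7  0.7] M_tool [-0.072 -0.041  0.   ] ang 90.05 0.0494 17.0 [ 0.5635 -0.2633  0.1351] 18.825
```

View pics/g.png

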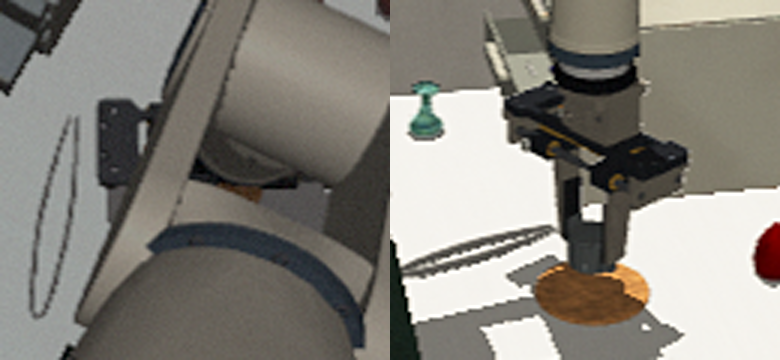

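The cap hangs about 2.5 cm above the mat, which is at (590,292) in the right panel. Lowering until contact.

play_rows --moves '[[[0,0,6],[0,0,0]],[[0,0,6],[0,0,0]],[[0,0,5],[0,0,0]],[[0,0,1],[0,0,0]],[[0,0,1],[0,0,0]],[[0,0,0],[0,0,0]],[[0,0,0],[0,0,0]]]'

```text
time_s: 19.8
eef_pos: [0.563, -0.2631, 0.1153]
tcp_rot: [-0.002, 3.141, -0.0]
wrist_force: [0.9, 0.3, -1.6]
width: 0.0493
grip_force: 17.0
```

play_rows --moves '[[[0,0,1],[0,0,0]],[[0,0,1],[0,0,0]],[[0,0,0],[0,0,0]],[[0,0,0],[0,0,0]]]'

```text
time_s: 20.3
eef_pos: [0.5629, -0.2631, 0.1132]
tcp_rot: [0.002, -3.142, -0.0]
wrist_force: [-0.4, -0.9, -0.6]
width: 0.0496
grip_force: 17.0
```

play_rows --moves '[[[0,0,1],[0,0,0]],[[0,0,0],[0,0,0]],[[0,0,0],[0,0,0]]]'

```text
time_s: 20.68
eef_pos: [0.5629, -0.2631, 0.1122]
tcp_rot: [0.001, -3.142, -0.0]
wrist_force: [0.4, -0.2, 0.2]
width: 0.049
grip_force: 17.0
```

play_rows --moves '[[[0,0,0.8],[0,0,0]],[[0,0,0],[0,0,0]],[[0,0,0],[0,0,0]]]'

```text
time_s: 21.05
eef_pos: [0.5629, -0.2631, 0.1114]
tcp_rot: [0.002, -3.142, -0.0]
wrist_force: [-0.2, -0.8, -0.7]
width: 0.0495
grip_force: 17.0
```

play_rows --moves '[[[0,0,0.8],[0,0,0]],[[0,0,0],[0,0,0]],[[0,0,0],[0,0,0]]]'

```text
time_s: 21.42
eef_pos: [0.5629, -0.2631, 0.1106]
tcp_rot: [0.001, -3.142, -0.0]
wrist_force: [0.2, -0.2, -0.3]
width: 0.0494
grip_force: 17.0
```

```bash
python3 s.py
```

```text
F_tool [-0.2 -0.2  0.3] M_tool [-0.028  0.005  0.074] ang 90.05 0.0494 17.0 [ 0.5629 -0.2631  0.1106] 21.425
```

play_rows --moves '[[[0,0,0.8],[0,0,0]],[[0,0,0],[0,0,0]],[[0,0,0],[0,0,0]]]'

```text
time_s: 21.8
eef_pos: [0.563, -0.2631, 0.11]
tcp_rot: [-0.001, 3.141, -0.0]
wrist_force: [-0.3, 1.0, 2.9]
width: 0.0496
grip_force: 17.0
```

play_rows --moves '[[[0,0,0],[0,0,0]],[[0,0,0],[0,0,0]],[[0,0,0],[0,0,0]]]' --claw -0.25

```text
time_s: 22.18
eef_pos: [0.563, -0.2631, 0.1099]
tcp_rot: [-0.001, 3.141, -0.0]
wrist_force: [0.1, -0.2, 3.6]
width: 0.0574
grip_force: 5.9
```

play_rows --moves '[[[0,0,0],[0,0,0]],[[0,0,0],[0,0,0]],[[0,0,0],[0,0,0]],[[0,0,0],[0,0,0]],[[0,0,-8],[0,0,0]],[[0,0,-15],[0,0,0]],[[0,0,-30],[0,0,0]],[[0,0,-40],[0,0,0]],[[0,0,-40],[0,0,0]],[[0,0,-40],[0,0,0]],[[0,0,-20],[0,0,0]],[[0,0,0],[0,0,0]]]' --claw -0.9

```text
time_s: 23.68
eef_pos: [0.5636, -0.2634, 0.3056]
tcp_rot: [-0.002, 3.137, -0.003]
wrist_force: [0.7, -0.4, -0.1]
width: 0.0873
grip_force: 0.0
```

```bash
python3 s.py
python3 - <<'E'
from h import *
im=optics.grab_frame("scene")
print([(round(r["score"],2),np.round(r["point"]).tolist()) for r in optics.landmark_of("cap","scene")])
print(proj("scene",[[.563,-.263,.006],[.5615,-.2645,0]]))
cv2.imwrite("pics/h.png",cv2.resize(im[180:300,220:380],None,fx=4.5,fy=4.5,interpolation=cv2.INTER_CUBIC))
E
```

```text
F_tool [-0.7 -0.4  0.1] M_tool [-0.04  -0.024 -0.055] ang 90.06 0.0873 0.0 [ 0.5636 -0.2634  0.3056] 23.675
[(0.82, [253.0, 307.0]), (0.48, [206.0, 196.0])]
[[307.10897404 254.1723079 ]
 [307.04051816 256.33547802]]
```

View pics/h.png

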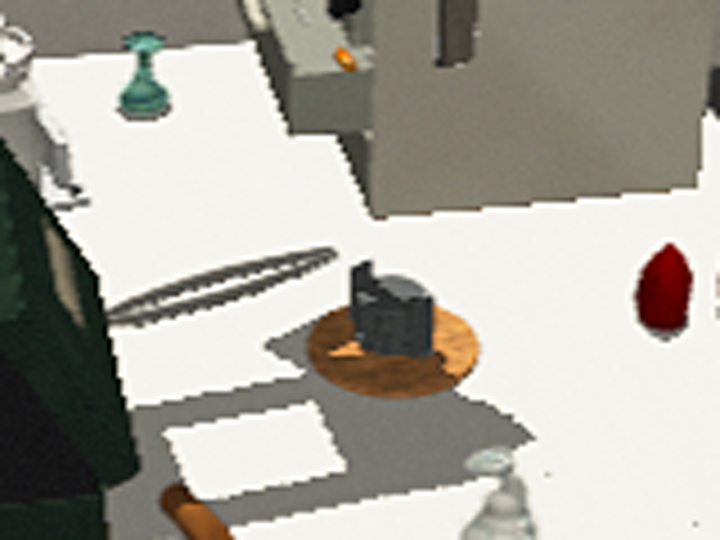

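The cap stands upright in the middle of the mat at (393,330) and is released. The other things are where they were.

```bash
python3 -c "
from cell import arm
print(arm.close_job())"
```

```text
the job is handed in; nothing more can be done
None
```

The jar is open: the cap came up against its stop at about 41–44°, lifted off, and now stands upright and released near the centre of the cork mat. The job is handed in (no verdict was shown), with the other things visible in the last picture where they were.

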